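# Stand the tipped brushes back in the rack

## Task

Two of the five sleeved brushes in the wooden rack have tipped forward over its front rail. Using the fingertips or the outside of the fingers, gently push each of them up and back, past upright, so that it leans against the rear rails like the other three. Do not pinch, lift or carry any brush, and leave the other brushes and everything else on the bench undisturbed.

Things in the scene. Friction and masses are not known exactly. Their poses are not given: they have to be found in the camera images.
- rack: fixed wooden rack, 266 mm wide, up to about 20 degrees askew. Origin on the bench below the line where slot floor (12 mm above the bench) meets the rear rails; +x horizontally to the rack's rear, y along the slots, z up. Five slots at y = -88, -44, 0, 44, 88 mm, each 26 mm wide, 31 mm deep at the floor (x = -31 to 0 mm). Front rail (x = -42 to -31 mm) and blocks between slots reach z = 48 mm
- rack_rear_rail (a point): middle of the upper rear rail's front top edge, 123 mm above the bench and 31 mm behind the slots' rear floor line. The two rear rails lie in one plane reclined 15 degrees. A tipped sleeve pushed near its top swings up about its foot with under 1 N; near upright it can balance, and from about 5 degrees past upright it falls on to the rear rails by itself
- sleeve_a: round paintbrush in a stiff clear sleeve with black ends, 12 (x) by 22 (y) by 172 mm (z), about 25 g, loose in a rack slot (which slot varies); at the start tipped forward over the front rail, some 30 degrees. Origin: middle of its rear lower edge; +z up the sleeve, x through its thickness to the rear, the sleeve spans x = -12 mm to 0
- sleeve_a_top (a point): centre of the top end of sleeve a
- sleeve_b: flat paintbrush in a stiff clear sleeve with black ends, 12 (x) by 22 (y) by 160 mm (z), about 25 g, loose in a rack slot (which slot varies); at the start tipped forward over the front rail, some 30 degrees. Origin: middle of its rear lower edge; +z up the sleeve, x through its thickness to the rear, the sleeve spans x = -12 mm to 0
- sleeve_b_top (a point): centre of the top end of sleeve b
- sleeve_c: round paintbrush in a stiff clear sleeve with black ends, 12 (x) by 22 (y) by 178 mm (z), about 25 g, loose in a rack slot (which slot varies); leans back on the rear rails, 15 degrees: a bystander. Origin: middle of its rear lower edge; +z up the sleeve, x through its thickness to the rear, the sleeve spans x = -12 mm to 0
- sleeve_c_top (a point): centre of the top end of sleeve c
- sleeve_d: round paintbrush in a stiff clear sleeve with black ends, 12 (x) by 22 (y) by 166 mm (z), about 25 g, loose in a rack slot (which slot varies); leans back on the rear rails, 15 degrees: a bystander. Origin: middle of its rear lower edge; +z up the sleeve, x through its thickness to the rear, the sleeve spans x = -12 mm to 0
- sleeve_d_top (a point): centre of the top end of sleeve d
- sleeve_e: flat paintbrush in a stiff clear sleeve with black ends, 12 (x) by 22 (y) by 160 mm (z), about 25 g, loose in a rack slot (which slot varies); leans back on the rear rails, 15 degrees: a bystander. Origin: middle of its rear lower edge; +z up the sleeve, x through its thickness to the rear, the sleeve spans x = -12 mm to 0
- sleeve_e_top (a point): centre of the top end of sleeve e
- jar: glass jar with screw-top lid, 68 mm diameter, 95 mm high, loose bystander; origin under its centre
- dish: grey ceramic mixing dish, 90 mm diameter, 28 mm high, loose bystander in front of the rack; origin under its centre
- clamp: steel hobby C-clamp lying flat, about 145 by 85 mm, 15 mm high, loose bystander; origin under the middle of its frame
- paint_bottle: white dropper bottle, 25 mm diameter, 77 mm high, loose bystander; origin under its centre
- handle_figure: wooden painting handle, 42 mm diameter, with a grey miniature figure on top, 88 mm high in all, loose bystander; origin under its centre

How it is judged:
At the end, for the whole second after the job is handed in: All five sleeves stand in their slots, foot down in the slot (origin less than 20 mm above the bench, within 28 mm in front of and 8 mm behind the rear rails' foot line), leaning back on the rear rails: top at least 22 mm behind that line, no more than 0.5 rad from upright, at rest (x of each of sleeve_a_top, sleeve_b_top, sleeve_c_top, sleeve_d_top, sleeve_e_top in the frame of rack above 0.022 m and angle between each of sleeve_a, sleeve_b, sleeve_c, sleeve_d, sleeve_e's own z axis and vertical below 0.5 rad and x of sleeve_a in the frame of rack between -0.028 and 0.008 m and height (world z) of each of sleeve_a, sleeve_b, sleeve_c, sleeve_d, sleeve_e below 0.02 m and linear speed of each of sleeve_a, sleeve_b, sleeve_c, sleeve_d, sleeve_e below 0.03 m/s and angular speed of each of sleeve_a, sleeve_b, sleeve_c, sleeve_d, sleeve_e below 0.3 rad/s and x of sleeve_b in the frame of rack between -0.028 and 0.008 m and x of sleeve_c in the frame of rack between -0.028 and 0.008 m and x of sleeve_d in the frame of rack between -0.028 and 0.008 m and x of sleeve_e in the frame of rack between -0.028 and 0.008 m); the robot touches nothing.
It fails at once if a brush is lifted in its slot instead of being pushed over (foot over 35 mm above the bench) (height (world z) of any of sleeve_a, sleeve_b, sleeve_c, sleeve_d, sleeve_e above 0.035 m).
It fails at once if a brush is pinched or pressed hard by the fingers (over 15 N) (contact force between the fingers and sleeve_a above 15 N or contact force between the fingers and sleeve_b above 15 N or contact force between the fingers and sleeve_c above 15 N or contact force between the fingers and sleeve_d above 15 N or contact force between the fingers and sleeve_e above 15 N).
It fails at once if a brush that already leans back is knocked out of place (its top moves over 30 mm) (distance of any of sleeve_c_top, sleeve_d_top, sleeve_e_top from where it was at the start of the episode above 0.03 m).
It fails at once if the jar, dish, clamp, paint bottle or painting handle is disturbed (moved over 30 mm or tipped) (distance of any of jar, dish, clamp, paint_bottle, handle_figure from where it was at the start of the episode above 0.03 m or angle between any of jar, dish, clamp, paint_bottle, handle_figure's own z axis and vertical above 0.5 rad).
It also fails if it takes over 48 s, if anything falls off the work surface, if the arm or the gripper's body presses on something with over 40 N, if the wrist force passes 120 N, or if a joint passes its speed limit or range.

## Robot

A 6-joint arm with a two-finger parallel gripper is mounted at the origin on the work surface. World frame = base frame: x ahead of the robot, y to its left, z up, the work surface at z = 0. Lengths are in m, angles in rad, forces in N, time in s.
With the tool pointing down it reaches from about 0.35 to 0.975 m from the base axis. Payload 4.9 kg.
Tool frame: the origin (TCP) lies between the finger pads; the fingertips stand 14 mm ahead of it and the grasp point (between the pads) lies 5 mm behind it (manip.tcp_to_tips is the distance from the TCP to the fingertips, in m); z points along the fingers, y is the line along which they close (so a half turn about z gives the same grasp; the last joint's range is limited). The gripper opens to 85 mm and grips with 20 to 120 N. Pads are 22 mm wide; open, the fingers measure 114 mm over their backs; the gripper's body (76 mm by 85 mm) begins 54 mm behind the grasp point. The pads swing forward as they close: fully open they stand 13 mm farther back than shut.
Start: joints at [-1.267, 0.053, 1.613, -0, 1.476, -0.119], TCP at [0.256, -0.57, 0.245] pointing down, gripper open.
Joint ranges: [-3.01, 3.01], [-1.01, 2.22], [0.06, 2.58], [-1.02, 4.17], [0.09, 2.62], [-3.14, 3.14]. Speed limits (rad/s): [2.57, 2.57, 3.14, 3.14, 3.14, 3.14].

## Interface

Orientations are given as a unit quaternion [w, x, y, z].
In Python, from plant import manip gives the robot as it stands.
- The arm moves only by the tool servo_tool, never from a script. Its argument "moves" is a list that holds one entry, the list of rows, each a list of 7 numbers: the shift along the tool's x, y, z in mm, then the turn, a rotation vector about the tool's x, y, z in degrees, then the finger opening in mm, from 0 to 85.4. In form: [[[x, y, z, ax, ay, az, fingers], ...]]. A call has 1 to 12 rows; each row shifts and turns the commanded pose from where the row before left it, along the tool's axes as they then stand; what a row does not reach is not made up. A row lasts 1/8 s, in which the tool goes at most 62.5 mm and 10.7 degrees, less where a joint would pass 70% of its speed; a pose out of reach is approached as far as the arm can. A call with a gripper value outside its range is refused whole. The fingers move at their own pace and stop on an object; the grip force is fixed at half the most. Time passes only in rows, so rows that do not move let the fingers close. It gives the time, the measured TCP pose, the force, the opening and the grip force at its end, in the units of the state.
- manip.state(): the state, without advancing time (a new reading comes with each control period).
- manip.grab_frame(name): name is "scene" or "top" or "wrist"; returns a dict with "image" (400x640x3 uint8, blue, green, red), "mtx" (3x3 intrinsics, pixels), "eye" and "rotation" of the camera in the world. Camera axes: x right, y down, z forward; pixel columns grow to the right and rows downward; lengths in m; the calibration is good to about 2 mm. A picture is of the moment at which its call begins. There is no depth.
- manip.job_done(): hands the job in; it is judged then, once.
The state is a dict: "time": time; "joint_pos": joint angles; "joint_vel": joint speeds; "joint_efforts": joint torques, N m; "tool_pos": TCP position; "tool_rot": TCP orientation; "contact_force": force on the tool from outside, world axes, zero at the start; "ft_torque": the same for the moment, N m; "gripper_width": opening from 0.0 (shut) to 1.0 (fully open); "grasp_force": force on a finger pad.
Only numpy, scipy, OpenCV 4.12 (cv2) and the standard library are available. Lean on these libraries where they do the work, as an engineer would, in place of code of your own. Each camera call takes 0.05 s, during which the arm holds its last target. There are 200 camera calls.

## Working session

There is one attempt and no reset: what is moved stays moved. The work goes in short steps, Python scripts to look and compute and a tool call to move; the robot and the scene stay as the last step left them, time stands still between calls to the robot, and variables do not carry over. Pictures are saved under pics/ and viewed, at most 10 in all, crops included, and the job is handed in when it is done.

Besides the shell and the picture viewer there is one more tool, called after "Request:" as a command line: name --argument value ..., lists and objects as JSON in quotes. servo_tool: Moves the arm, as the interface text tells. Its arguments: {"type":"object","properties":{"moves":{"type":"array"}},"required":["moves"]}

```bash
mkdir -p pics
cat > h.py <<'E'
import numpy as np, cv2, pickle
from plant import manip
def grab(n,tag):
    f=manip.grab_frame(n); cv2.imwrite(f'pics/{tag}.png',f['image']); pickle.dump(f,open(f'pics/{tag}.pkl','wb')); return f
E
python3 - <<'E'
from h import *
for n in('scene','top'):
    f=grab(n,n+'0'); print(n,f['eye'],f['rotation'],f['mtx'])
s=manip.state();print(s['time'],s['tool_pos'],s['tool_rot'],s['gripper_width'])
E
```

```text
scene [ 1.25214333 -0.10907171  0.78272446] [-0.30226288  0.69554506  0.59539391 -0.26525518] [[394.13842027   0.         321.9489392 ]
 [  0.         394.13842027 199.36108617]
 [  0.           0.           1.        ]]
top [ 0.47755327 -0.0141792   1.13842519] [ 0.02804384 -0.69632963  0.71682852 -0.02225925] [[445.62288215   0.         320.64164805]
 [  0.         445.62288215 201.00044711]
 [  0.           0.           1.        ]]
0.1 [ 0.25627102 -0.56942911  0.24416315] [-9.48618961e-04  9.77739184e-01  2.09821783e-01 -9.06049985e-05] 0.9954458606154084
```

View pics/scene0.png

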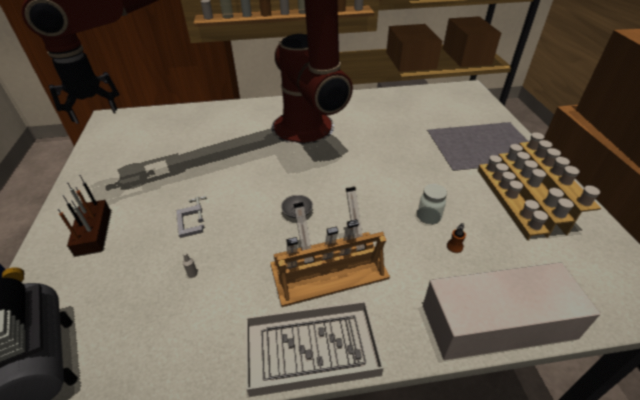

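View pics/top0.png

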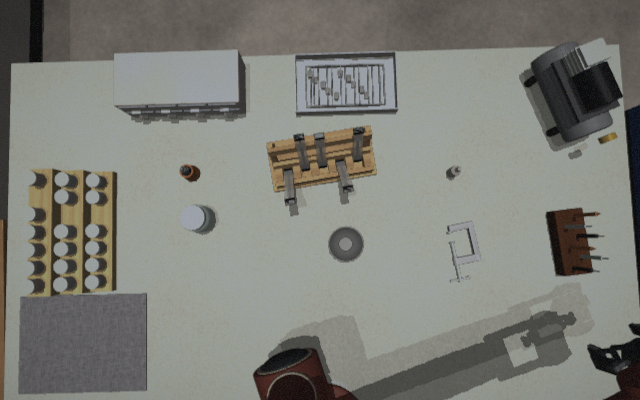

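The scene and top views show the rack ahead of the robot, with tipped tops at about (291,200) and (347,189) in the top view. The dish is at (346,244). I'll zoom in on the rack.

Run:
```python
from h import *
a=cv2.imread('pics/top0.png')[115:215,255:390]; b=cv2.imread('pics/scene0.png')[175:305,260:400]
a=cv2.resize(a,None,fx=5.5,fy=5.5,interpolation=cv2.INTER_CUBIC)
b=cv2.resize(b,None,fx=4.5,fy=4.5,interpolation=cv2.INTER_CUBIC)
cv2.imwrite('pics/ca.png',a);cv2.imwrite('pics/cb.png',b)
```

```text
(no output)
```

View pics/ca.png

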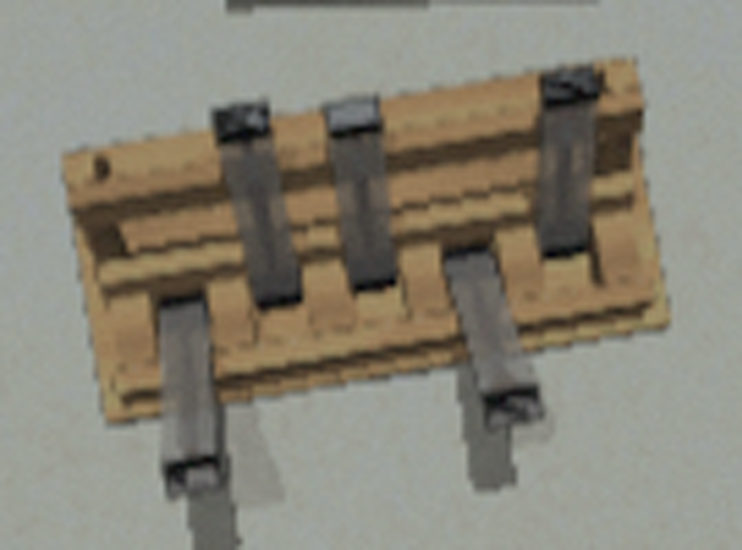

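View pics/cb.png

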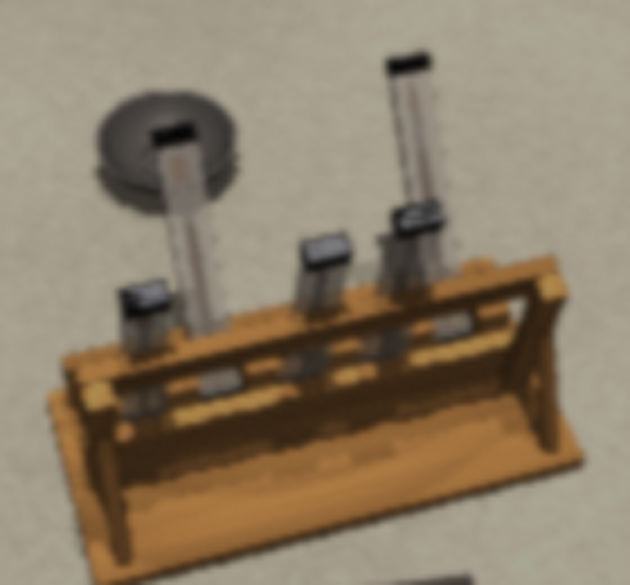

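The crops show the tipped sleeves in slots y=+88 (left) and y=-44. Their tops are at crop (195,476) and (513,405) in the top view, and at (410,63) and (174,133) in the scene crop. The front top edge of the upper rail runs roughly from (75,207) to (640,110).

```bash
cat >> h.py <<'E'
from scipy.spatial.transform import Rotation as R
def ray(f,p):
    q=np.asarray(f['rotation']); M=R.from_quat([q[1],q[2],q[3],q[0]]).as_matrix() if q.shape==(4,) else q
    d=M@np.linalg.inv(f['mtx'])@[p[0],p[1],1]; return np.asarray(f['eye']),d/np.linalg.norm(d)
def atz(f,p,z): e,d=ray(f,p); return e+d*(z-e[2])/d[2]
def tri(f,p,g,q):
    e1,d1=ray(f,p);e2,d2=ray(g,q); t=np.linalg.lstsq(np.c_[d1,-d2],e2-e1,rcond=None)[0]
    a=e1+t[0]*d1;b=e2+t[1]*d2; return (a+b)/2,np.linalg.norm(a-b)
E
python3 - <<'E'
from h import *
T=pickle.load(open('pics/top0.pkl','rb'));S=pickle.load(open('pics/scene0.pkl','rb'))
ct=lambda x,y:(255+x/5.5,115+y/5.5); cs=lambda x,y:(260+x/4.5,175+y/4.5)
for n,a,b in(('L',(195,476),(410,63)),('R',(513,405),(174,133)),('c1',(242,120),(416,217)),('c2',(353,113),(326,247)),('c3',(571,83),(145,297))): print(n,tri(T,ct(*a),S,cs(*b)))
l=atz(T,ct(75,207),.123);r=atz(T,ct(640,110),.123); m=(l+r)/2; v=l-r
print('rail',l,r,np.linalg.norm(v)); yaw=np.arctan2(-v[0],v[1]);print('yaw',np.degrees(yaw))
fl=atz(T,ct(108,425),0);fr=atz(T,ct(668,325),0);v2=fl-fr;print('base',fl,fr,np.linalg.norm(v2),np.degrees(np.arctan2(-v2[0],v2[1])))
X=np.array([np.cos(yaw),np.sin(yaw)]);Y=np.array([-X[1],X[0]])
o=m[:2]-.031*X;print('origin',o)
for y in(.088,-.044):print(y,o+y*Y, 'top?',[np.round(((p-o)@X,(p-o)@Y),4) for p in [tri(T,ct(195,476),S,cs(410,63))[0][:2],tri(T,ct(513,405),S,cs(174,133))[0][:2]]])
print('dish',atz(T,(346,244),.028))
E
```

```text
L (array([0.54892697, 0.06168346, 0.15373305]), np.float64(0.003821617960441451))
R (array([ 0.57445755, -0.06854822,  0.14542885]), np.float64(0.002222418036001266))
c1 (array([0.68748443, 0.03615553, 0.18058175]), np.float64(0.0007519945612354612))
c2 (array([ 0.69104566, -0.0075622 ,  0.17115928]), np.float64(0.001251147034287726))
c3 (array([ 0.70217342, -0.09502677,  0.16401622]), np.float64(0.002485657860073865))
rail [0.66526381 0.10970358 0.123     ] [ 0.6991563  -0.12822358  0.123     ] 0.24032901538108645
yaw 8.107184793358883
base [0.58474143 0.11139204 0.        ] [ 0.62390183 -0.15135943  0.        ] 0.2656536711198699 8.476946915631336
origin [ 0.65151987 -0.01363179]
0.088 [0.63910963 0.07348874] top? [array([-0.0909,  0.089 ]), array([-0.084 , -0.0435])]
-0.044 [ 0.65772498 -0.05719205] top? [array([-0.0909,  0.089 ]), array([-0.084 , -0.0435])]
dish [ 0.44811803 -0.06602321  0.028     ]
```

Request:
servo_tool --moves '[[[0,0,0,0,0,8,0],[0,0,0,0,0,8,0],[33,-45,0,0,0,0,0],[33,-45,0,0,0,0,0],[33,-45,0,0,0,0,0],[33,-45,0,0,0,0,0],[33,-45,0,0,0,0,0],[33,-45,0,0,0,0,0],[33,-45,0,0,0,0,0],[33,-45,0,0,0,0,0],[33,-45,0,0,0,0,0],[33,-45,0,0,0,0,0]]]'

```text
time: 1.6
tool_pos: [0.519, -0.0755, 0.245]
tool_rot: [0.0, 0.997, 0.072, -0.0]
contact_force: [0.4, -0.0, 0.6]
gripper_width: -0.002
grasp_force: 0.0
```

```bash
cat >> h.py <<'E'
O=np.array([.6515,-.0136]);yaw=np.radians(8.2)
X=np.array([np.cos(yaw),np.sin(yaw)]);Y=np.array([-X[1],X[0]])
def where():
    s=manip.state();p=s['tool_pos'];q=s['tool_rot'];M=R.from_quat([q[1],q[2],q[3],q[0]]).as_matrix()
    d=p[:2]-O;print('t',s['time'],'rack xy mm',np.round([d@X*1e3,d@Y*1e3],1),'z',round(p[2]*1e3,1),'toolx yaw',np.degrees(np.arctan2(M[1,0],M[0,0])),'zax',M[:,2].round(3),'F',np.round(s['contact_force'],1),s['gripper_width'],manip.tcp_to_tips)
E
python3 -c "
from h import *
where()"
```

```text
t 1.6 rack xy mm [-139.9  -42.4] z 245.0 toolx yaw 8.227403454944128 zax [-0. -0. -1.] F [ 0.4 -0.   0.6] -0.002029516065703305 0.014
```

Request:
servo_tool --moves '[[[0,1,34,0,0,0,0],[0,1,34,0,0,0,0],[0,0,34,0,0,0,0],[10,0,0,0,0,0,0],[10,0,0,0,0,0,0],[10,0,0,0,0,0,0],[8,0,0,0,0,0,0],[8,0,0,0,0,0,0],[8,0,0,0,0,0,0],[8,0,0,0,0,0,0],[8,0,0,0,0,0,0],[8,0,0,0,0,0,0]]]'

```text
time: 3.1
tool_pos: [0.5967, -0.0681, 0.1432]
tool_rot: [-0.0, 0.997, 0.072, -0.0]
contact_force: [0.3, 0.3, 0.1]
gripper_width: -0.005
grasp_force: 0.0
```

Run:
```python
from h import *
where()
a=grab('top','t1')['image'][90:220,230:400];b=grab('scene','s1')['image'][150:305,240:410]
r=lambda i:cv2.resize(i,(400,int(400*i.shape[0]/i.shape[1])),interpolation=cv2.INTER_CUBIC)[:300]
cv2.imwrite('pics/v1.png',np.hstack([r(a),r(b)]))
```

```text
t 3.1 rack xy mm [-62.  -46.1] z 143.2 toolx yaw 8.224268540454013 zax [-0.  0. -1.] F [0.3 0.3 0.1] -0.004631958890243174 0.014
```

View pics/v1.png

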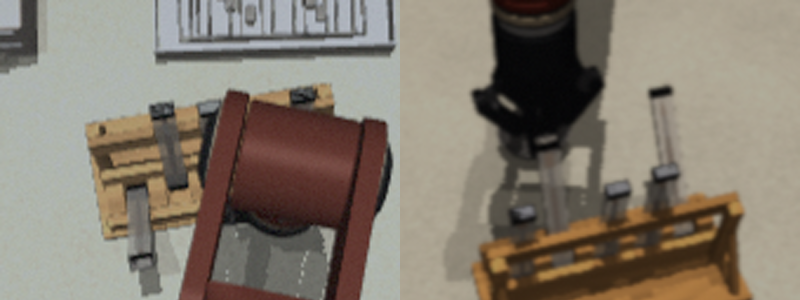

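The scene half shows the finger behind the right sleeve at about (545,140), and the sleeve is rising. I'll continue past upright.

Request:
servo_tool --moves '[[[7,0,0,0,0,0,0],[7,0,0,0,0,0,0],[7,0,0,0,0,0,0],[7,0,0,0,0,0,0],[7,0,0,0,0,0,0],[7,0,0,0,0,0,0],[6,0,0,0,0,0,0],[6,0,0,0,0,0,0],[6,0,0,0,0,0,0],[0,0,0,0,0,0,0],[0,0,0,0,0,0,0],[0,0,0,0,0,0,0]]]'

```text
time: 4.7
tool_pos: [0.6553, -0.0596, 0.1432]
tool_rot: [-0.0, 0.997, 0.072, -0.0]
contact_force: [-0.5, -0.2, -0.1]
gripper_width: -0.003
grasp_force: 0.0
```

Run:
```python
from h import *
where()
b=grab('scene','s2')['image'][150:305,240:410]
cv2.imwrite('pics/v2.png',cv2.resize(b,(640,583),interpolation=cv2.INTER_CUBIC))
```

```text
t 4.7 rack xy mm [ -2.8 -46.1] z 143.2 toolx yaw 8.217764430875127 zax [-0.  0. -1.] F [-0.5 -0.2 -0.1] -0.003419023669313186 0.014
```

View pics/v2.png

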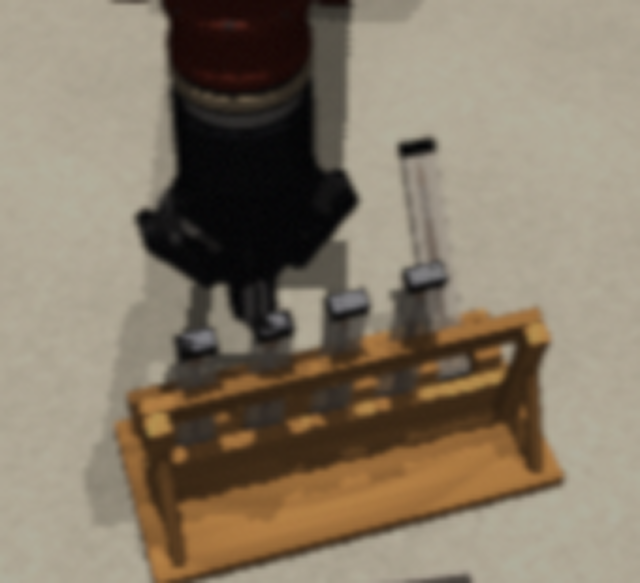

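The right sleeve now leans back in line with the others, with its top at (272,323). I'll retract and go to the left one.

Request:
servo_tool --moves '[[[-20,0,0,0,0,0,0],[-40,0,0,0,0,0,0],[-40,0,0,0,0,0,0],[-40,0,-8,0,0,0,0],[0,-45,0,0,0,0,0],[0,-45,0,0,0,0,0],[0,-44,0,0,0,0,0],[10,0,0,0,0,0,0],[10,0,0,0,0,0,0],[8,0,0,0,0,0,0],[8,0,0,0,0,0,0],[8,0,0,0,0,0,0]]]'

```text
time: 6.25
tool_pos: [0.542, 0.0588, 0.1512]
tool_rot: [0.0, 0.997, 0.071, -0.0]
contact_force: [-0.4, 0.6, 0.2]
gripper_width: -0.002
grasp_force: 0.1
```

```bash
python3 -c "
from h import *
where()"
```

```text
t 6.25 rack xy mm [-98.   87.2] z 151.2 toolx yaw 8.166382298054732 zax [-0. -0. -1.] F [-0.4  0.6  0.2] -0.002088431530645604 0.014
```

Now the remaining 96 mm.

Request:
servo_tool --moves '[[[8,0,0,0,0,0,0],[8,0,0,0,0,0,0],[8,0,0,0,0,0,0],[8,0,0,0,0,0,0],[8,0,0,0,0,0,0],[8,0,0,0,0,0,0],[8,0,0,0,0,0,0],[8,0,0,0,0,0,0],[8,0,0,0,0,0,0],[8,0,0,0,0,0,0],[8,0,0,0,0,0,0],[7,0,0,0,0,0,0]]]'

```text
time: 7.75
tool_pos: [0.6353, 0.073, 0.1502]
tool_rot: [-0.0, 0.997, 0.072, -0.001]
contact_force: [0.8, -0.2, 0.2]
gripper_width: 0.001
grasp_force: 0.0
```

Request:
servo_tool --moves '[[[0,0,0,0,0,0,0],[0,0,0,0,0,0,0],[0,0,0,0,0,0,0],[-20,0,0,0,0,0,0],[-40,0,0,0,0,0,0],[-40,0,0,0,0,0,0],[-40,0,0,0,0,0,0],[-40,0,-20,0,0,0,0],[0,0,-40,0,0,0,0],[0,0,0,0,0,0,0],[0,0,0,0,0,0,0],[0,0,0,0,0,0,0]]]'

```text
time: 9.25
tool_pos: [0.4567, 0.0472, 0.21]
tool_rot: [-0.0, 0.997, 0.072, -0.001]
contact_force: [-0.1, -0.1, -1.1]
gripper_width: -0.002
grasp_force: 0.0
```

Run:
```python
from h import *
where()
a=grab('top','t3')['image'][110:210,230:400];b=grab('scene','s3')['image'][175:305,240:410]
r=lambda i:cv2.resize(i,(400,290),interpolation=cv2.INTER_CUBIC)
cv2.imwrite('pics/v3.png',np.hstack([r(a),r(b)]))
```

```text
t 9.25 rack xy mm [-184.1   87.9] z 210.0 toolx yaw 8.224929581804421 zax [-0.002  0.    -1.   ] F [-0.1 -0.1 -1.1] -0.0016138408135476395 0.014
```

View pics/v3.png

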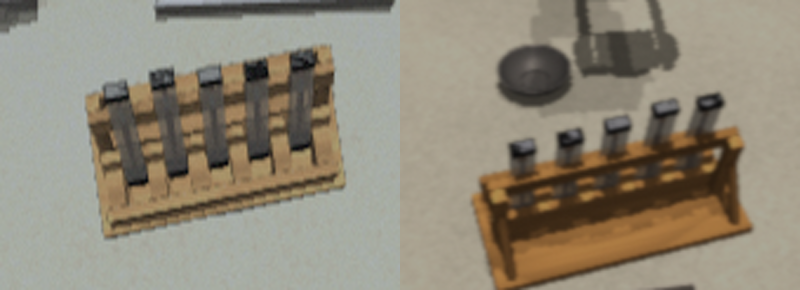

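All five sleeves lean back in a row, with tops from (115,92) to (303,60) in the top half. The gripper is clear of the rack.

```bash
python3 -c "
from plant import manip
print(manip.job_done())"
```

```text
the job is handed in; nothing more can be done
None
```

I pushed both tipped brushes back and handed the job in; the last pictures show all five leaning on the rear rails, the arm clear and no sign of anything else disturbed, though the hand-in returned no verdict.

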